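# Open the suction gate past half to full and start the extractor

### The job

Two suction gates stand on the bench. With the fingertips, and without gripping the lever, push the lever with the flat tab past its half-open click right up to the second stop, so that this gate is fully open; then press the push button on the switch box fully down to start the extractor, and let go of it. Leave the ball-ended lever of the other gate at half and do not disturb or pick up anything else on the bench.

Things in the scene. Friction and masses are not known exactly. Their poses are not given: they have to be found in the camera images.
- tab_gate: the suction gate whose lever has a flat upright tab; its housing is a low grey metal box, 130 x 80 mm and 50 mm high, fixed to the bench, with a short round duct spigot (38 mm thick, its axis 27 mm above the bench) reaching 24 mm past its +x end and a slot along its top. Origin: centre of the underside, on the bench. x axis: the way the lever slides to open, towards the spigot; z up. It may stand on the right or on the left of the other gate, turned up to 0.4 rad
- tab_lever (a joint): slide of the tab lever, m: 0 = shut, 0.030 = half open (first detent, a click that holds the lever), 0.060 = fully open (second stop, end of the slot, also held by a click). It slides straight along +x of the tab gate's housing; between clicks the detent resists with up to about 8 N and then draws the lever into the next click; friction 1 N, held where it clicks. It starts shut
- tab_lever_grip (a point): centre of the tab handle: a black upright plate 20 mm thick along the slide, 42 mm wide across it and 38 mm tall, its underside 62 mm and its top 100 mm above the bench (this point 81 mm), on a thin stem from the slot. With the lever at 0 it lies 30 mm on the -x side of the middle of the housing, at 0.060 30 mm on the +x side
- tab_back: the half of the tab handle towards -x of the housing (10 mm thick), whose outer face is the one to push to open the gate. Origin: on the housing's top under the middle of the whole tab
- tab_front: the other half of the tab handle, towards the spigot (10 mm thick). Origin as tab_back. Fingers on both halves at once count as gripping the handle
- ball_gate: the other suction gate, alike but for its lever with a round ball; its housing is a low grey metal box, 130 x 80 mm and 50 mm high, fixed to the bench, with a short round duct spigot (38 mm thick, its axis 27 mm above the bench) reaching 24 mm past its +x end and a slot along its top. Origin: centre of the underside, on the bench. x axis: the way the lever slides to open, towards the spigot; z up
- ball_lever (a joint): slide of the ball lever, m: -0.030 = shut, 0 = half open (first detent, a click that holds the lever), 0.030 = fully open (second stop, end of the slot, also held by a click). It slides straight along +x of the ball gate's housing; between clicks the detent resists with up to about 8 N and then draws the lever into the next click; friction 1 N, held where it clicks. It starts half open and must be left there
- ball_lever_grip (a point): centre of the black ball, 32 mm across, 82 mm above the bench, on top of the other gate's lever
- switch_box: the extractor's switch box, a grey box 90 x 90 mm, 35 mm high, fixed to the bench, with one round push button in the middle of its top. Origin: centre of the underside; z up. Two grinding machines about 250 mm high are fixed to the bench to the left of it and behind it: keep the arm above or clear of them
- start_button_top (a point): centre of the top of the grey push button (36 mm across, in a black housing) on the switch box; it is pressed straight down
- start_button (a joint): travel of the push button, m: 0 = up, 0.006 = fully down; a spring brings it back; fully down takes 5 N
- offcut_3: bystander, loose, lies on the bench, to be left alone: short light wood offcut with one slanted end, 50 x 84 x 32 mm. Origin: centre of its underside
- wax_tin: bystander, loose, lies on the bench, to be left alone: round tin, 68 mm across, 26 mm high. Origin: centre of its underside
- sanding_block: bystander, loose, lies on the bench, to be left alone: sanding block, 61 x 101 x 36 mm. Origin: centre of its underside
- whetstone_grey: bystander, loose, lies on the bench, to be left alone: grey sharpening stone, 45 x 105 x 22 mm. Origin: centre of its underside
- block_plane: bystander, loose, lies on the bench, to be left alone: small dark metal block plane, 46 x 160 x 43 mm. Origin: centre of its underside
- plane_iron: bystander, loose, lies on the bench, to be left alone: plane iron with a wooden holder, 40 x 192 x 32 mm. Origin: centre of its underside
- dust_brush: bystander, loose, at the back of the bench, to be left alone: wooden dust brush, 40 x 260 x 47 mm. Origin: centre of its underside
Mind the look-alikes: they are no part of the job. What is shaped like the switch_box but green is not meant.

How it is judged:
On the way, in this order (a step that is already met when the one before it is completed fails the run):
1. the tab lever is at its second stop (over 57 of 60 mm) (value of joint tab_lever above 0.057 m), for 0.2 s.
2. the push button is pressed down (over 4.5 of 6 mm) with the gate open (value of joint start_button above 0.0045 m and value of joint tab_lever above 0.057 m), for 0.05 s.
At the end, for the whole second after the job is handed in: The tab lever rests at its second stop (over 57 mm of 60), the button has come up again (under 2 mm), the ball lever is still in its half-open click (within 4 mm), the loose things are at rest (value of joint tab_lever above 0.057 m and value of joint start_button below 0.002 m and value of joint ball_lever between -0.004 and 0.004 m and linear speed of each of offcut_3, wax_tin, sanding_block, whetstone_grey, block_plane, plane_iron, dust_brush below 0.02 m/s); the robot touches nothing.
It fails at once if the tab handle is gripped (fingers bear on both its halves at once) (contact force between the fingers and tab_back above 1 N and contact force between the fingers and tab_front above 1 N).
It fails at once if the button is pressed before the tab gate is fully open (value of joint start_button above 0.003 m and value of joint tab_lever below 0.055 m).
It fails at once if the ball lever leaves its half-open click (by over 8 mm) (value of joint ball_lever below -0.008 m or value of joint ball_lever above 0.008 m).
It fails at once if a loose bystander is shifted or lifted by over 15 mm (distance of any of offcut_3, wax_tin, sanding_block, whetstone_grey, block_plane, plane_iron, dust_brush from where it was at the start of the episode above 0.015 m).
It also fails if it takes over 48 s, if anything falls off the work surface, if the arm or the gripper's body presses on something with over 40 N, if the wrist force passes 120 N, or if a joint passes its speed limit or range.

### The arm

A 6-joint arm with a two-finger parallel gripper is mounted at the origin on a cart in front of the work surface, level with it; the furniture and walls round the work are solid. World frame = base frame: x ahead of the robot, y to its left, z up, the work surface at z = 0. Lengths are in m, angles in rad, forces in N, time in s.
With the tool pointing down it reaches from about 0.2 to 0.875 m from the base axis. Payload 3.4 kg.
Tool frame: the origin (TCP) lies between the finger pads; the fingertips stand 25 mm ahead of it and the grasp point (between the pads) lies 6 mm ahead of it (r.nose_length is the z of the fingertips in the tool frame, in m); z points along the fingers, y is the line along which they close (so a half turn about z gives the same grasp; the last joint's range is limited). The gripper opens to 94 mm and grips with 3 to 60 N. Pads are 16 mm wide; open, the fingers measure 119 mm over their backs; the gripper's body (75 mm by 177 mm) begins 78 mm behind the grasp point.
Start: joints at [1.02, 0.276, 1.505, -0, 1.361, -0.121], TCP at [0.24, 0.523, 0.23] pointing down, gripper open.
Joint ranges: [-2.89, 2.89], [-0.75, 2.08], [0.22, 2.7], [-1.18, 4.32], [0.11, 2.71], [-2.7, 2.7]. Speed limits (rad/s): [2.57, 2.57, 3.14, 3.14, 3.14, 3.14].

### API

Orientations are given as a unit quaternion [w, x, y, z].
In Python, from plant import r, gripper_to, inverse_kinematics, vision, models, telemetry gives the robot as it stands. Calls block until the motion is done:
- r.move_to(position, orientation): joint-space move of the TCP to a pose.
- r.move_l(position, rot=None, vel=0.15, guard=None): straight line of the TCP; rot=None keeps the orientation; vel is the mean speed in m/s. With guard (N) it stops when the force on the tool has changed by that much, and returns True; else False.
- r.movej(angles): joint-space move.
- gripper_to(opening, f_grip=None): finger opening in m; f_grip is the grip in N (None keeps the last); returns when the fingers have stopped.
- r.hold(seconds).
- inverse_kinematics(position, orientation): joint angles nearest the present ones, or None.
- vision.snapshot(name): name is "scene" or "top"; returns the picture (384x512x3 uint8, red, green, blue); there is no depth.
- vision.get_calibration(name): a dict with "fx", "fy", "cx", "cy" (pixels), "D" ([k1, k2, p1, p2, k3] as OpenCV has them; the pictures are not rectified), "position" and "orientation" of the camera in the world. Camera axes: x right, y down, z forward; pixel columns grow to the right and rows downward; lengths in m; the calibration is good to about 2 mm. A picture is of the moment at which its call begins. get_calibration takes no time and is no camera call.
A pose or a line that the arm cannot do raises r.PlanningError and nothing moves.
- r.sign_off(): hands the job in; it is judged then, once.
Trained networks look in the newest picture that a camera, given by its name, has taken for a name from the list of things; names that differ only in an ending like _2 or _b are one class to them, and where a whole thing is asked for, a point or a joint stands for the part that bears it (a point fixed in the world has none). Each returns a list of dicts, best first, with "score" (0 to 1); they miss things now and then, are a little off and sometimes report something else, mostly with a low value. They report only what shows in the picture. A call takes as long as a camera call. They do not tell look-alikes from the thing itself.
- models.boxes_of(thing, camera): "at" ([x, y, z] in m, in world coordinates, good to about 4 mm: the middle of the surface that is visible of it).
- models.regions_of(thing, camera): "pixels" (384x512 bool, what is visible of it).
- models.mark_of(thing, camera): "at" ([x, y, z] in m, in world coordinates, good to about 4 mm: a listed point, or the origin of a listed thing).
Readings, each from a call of its own:
- telemetry.current_t(): time.
- telemetry.current_joints(): joint angles.
- telemetry.current_dq(): joint speeds.
- telemetry.current_joint_efforts(): joint torques, N m.
- telemetry.current_ee_pos(): TCP position.
- telemetry.current_tool_rot(): TCP orientation.
- telemetry.current_wrist_force(): force on the tool from outside, world axes, zero at the start.
- telemetry.current_torque(): the same for the moment, N m.
- telemetry.current_opening(): finger opening in m.
- telemetry.current_finger_force(): force on a finger pad.
Only numpy, scipy, OpenCV 4.12 (cv2) and the standard library are available. Lean on these libraries where they do the work, as an engineer would, in place of code of your own. Each camera call takes 0.05 s, during which the arm holds its last target. There are 200 camera calls.

## Working session

There is one attempt and no reset: what is moved stays moved. The work goes in short steps, each a Python script; the robot and the scene stay as the last script left them, time stands still between calls to the robot, and variables do not carry over. Pictures are saved under pics/ and viewed, at most 10 in all, crops included, and the job is handed in when it is done.

```bash
mkdir -p pics
python3 - <<'E'
from plant import r, vision, models, telemetry
import cv2,numpy as np
for c in("scene","top"):
    im=vision.snapshot(c); cv2.imwrite(f"pics/{c}0.png",im[:,:,::-1])
    k=vision.get_calibration(c); print(c,k["position"],k["orientation"],k["fx"])
    for t in("tab_gate","tab_lever_grip","ball_gate","ball_lever_grip","switch_box","start_button_top"):
        print(t,[(round(d["score"],2),np.round(d["at"],3).tolist()) for d in models.mark_of(t,c)[:3]])
print(telemetry.current_t(),telemetry.current_tool_rot())
E
```

```text
scene [-0.02815692 -0.98255688  0.82639847] [-0.44029586  0.84856962 -0.26293892  0.1301241 ] 359.77935615341977
tab_gate [(0.95, [0.518, -0.169, -0.001])]
tab_lever_grip [(0.52, [0.49, -0.17, 0.083]), (0.31, [0.492, -0.165, 0.046])]
ball_gate [(0.6, [0.499, -0.362, 0.001])]
ball_lever_grip [(0.66, [0.733, -0.085, -0.003]), (0.49, [0.5, -0.365, 0.083])]
switch_box [(0.77, [0.346, -0.096, 0.0]), (0.69, [0.47, 0.2, -0.001]), (0.56, [0.492, -0.165, 0.051])]
start_button_top [(0.58, [0.372, 0.277, 0.001]), (0.52, [0.47, 0.2, 0.06])]
top [ 0.27936934 -0.13348389  1.35049314] [ 0.0706544  -0.70030976  0.70686502 -0.07011449] 377.4440950315811
tab_gate [(0.72, [0.52, -0.172, 0.001])]
tab_lever_grip [(0.55, [0.493, -0.172, 0.085])]
ball_gate [(0.61, [0.498, -0.362, -0.003])]
ball_lever_grip [(0.53, [0.497, -0.364, 0.084]), (0.16, [0.584, -0.545, 0.001])]
switch_box [(0.7, [0.339, -0.101, 0.002]), (0.61, [0.477, 0.195, 0.0]), (0.5, [0.735, -0.083, 0.002])]
start_button_top [(0.51, [0.346, -0.103, 0.059]), (0.39, [0.474, 0.193, 0.056])]
0.7 [-4.86463958e-05  2.13250324e-01  9.76997320e-01 -7.30643898e-04]
```

View pics/scene0.png

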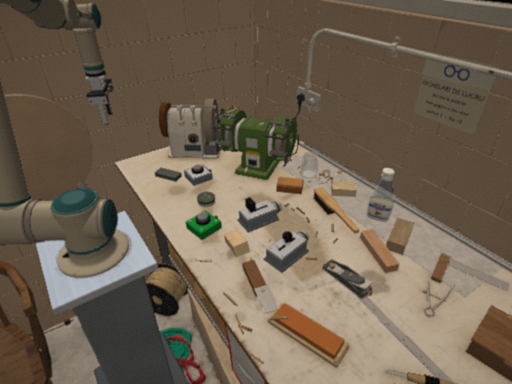

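View pics/top0.png

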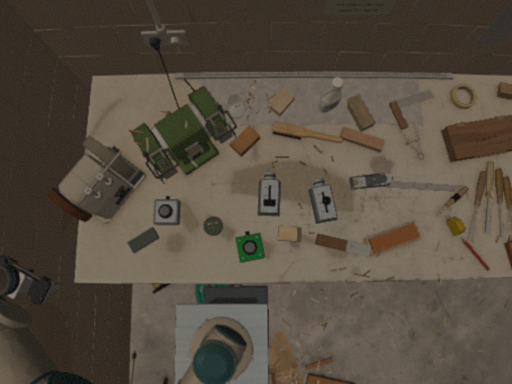

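The top view shows the gates at (269,195), with a dark bar handle, and (322,200), with a round one. The boxes are at (167,210), grey, and (250,247), green. Candidates for the lever are those two gates, and for the switch box the grey one and the green look-alike. I choose the left gate and the grey box, and check both in one metric crop warped to the z=0.05 plane.

```bash
cat > h.py <<'E'
from plant import *
import cv2,numpy as np
from scipy.spatial.transform import Rotation as R
def project(P,c):
    k=vision.get_calibration(c); Rw=R.from_quat(k["orientation"],scalar_first=True).as_matrix().T
    K=np.array([[k["fx"],0,k["cx"]],[0,k["fy"],k["cy"]],[0,0,1.]])
    return cv2.projectPoints(np.reshape(P,(-1,3)).astype(float),cv2.Rodrigues(Rw)[0],-Rw@k["position"],K,np.array(k["D"]))[0][:,0]
def ortho(im,c,x0,x1,y0,y1,z,s):  # up=+x, left=+y, s px/m
    X,Y=np.meshgrid(np.arange(x1,x0,-1/s),np.arange(y1,y0,-1/s),indexing="ij")
    m=project(np.stack([X,Y,np.full_like(X,z)],-1),c).astype(np.float32).reshape(*X.shape,2)
    return cv2.remap(im,m[...,0],m[...,1],cv2.INTER_CUBIC)
def down(yaw): # tool z down, tool y (closing line) along world angle yaw
    y=np.array([np.cos(yaw),np.sin(yaw),0]);z=np.array([0,0,-1.])
    return R.from_matrix(np.stack([np.cross(y,z),y,z],1)).as_quat(scalar_first=True)
E
python3 - <<'E'
from h import *
a=vision.snapshot("top")
g=ortho(a,"top",.42,.62,-.27,-.07,.05,2000); b=ortho(a,"top",.37,.57,.1,.3,.058,2000)
for i in range(0,400,40): # 20 mm grid ticks
    for q in(g,b): q[i,:12]=q[:12,i]=(255,0,0)
cv2.imwrite("pics/crop1.png",np.hstack([g,b])[:,:,::-1])
reg=models.regions_of("tab_gate","top")[0]["pixels"]
w=ortho(reg.astype(np.float32)*255,"top",.42,.62,-.27,-.07,.05,2000)
ys,xs=np.where(w>127); print(cv2.minAreaRect(np.stack([xs,ys],1).astype(np.float32)))
for t in("tab_lever_grip","tab_gate","start_button_top","switch_box","tab_back"):
  for c in("top","scene"):
    vision.snapshot(c); print(t,c,[(round(d["score"],2),np.round(d["at"],3).tolist()) for d in models.mark_of(t,c)[:2]])
E
```

```text
((200.37759399414062, 175.82400512695312), (158.89759826660156, 317.17913818359375), 3.8395960330963135)
tab_lever_grip top [(0.56, [0.492, -0.172, 0.082])]
tab_lever_grip scene [(0.62, [0.491, -0.169, 0.083])]
tab_gate top [(0.74, [0.524, -0.17, -0.0])]
tab_gate scene [(0.89, [0.52, -0.171, -0.002]), (0.61, [0.736, -0.086, -0.004])]
start_button_top top [(0.62, [0.343, -0.102, 0.057])]
start_button_top scene [(0.57, [0.345, -0.1, 0.058]), (0.55, [0.471, 0.198, 0.058])]
switch_box top [(0.89, [0.477, 0.189, 0.003]), (0.68, [0.343, -0.098, -0.0])]
switch_box scene [(0.74, [0.343, -0.096, 0.002])]
tab_back top [(0.56, [0.491, -0.165, 0.048])]
tab_back scene [(0.44, [0.493, -0.166, 0.054])]
```

View pics/crop1.png

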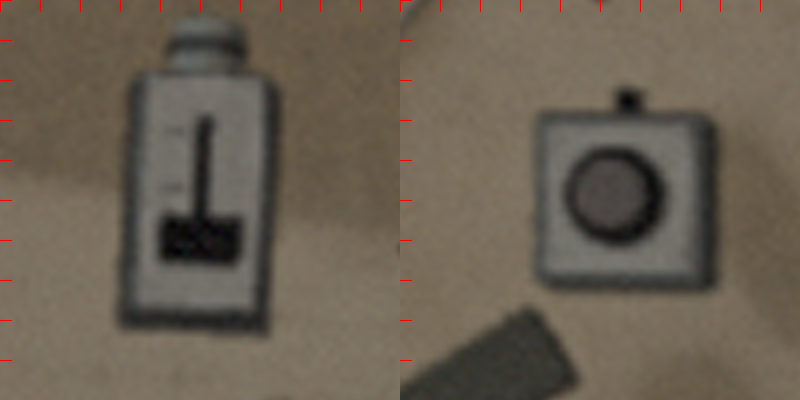

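The crop confirms both choices. On the left, the flat black tab (200,240) is at the shut end, with the slot running up to the spigot and a yaw of about -0.06. On the right, the box is grey with its button at (615,195). I'll push with closed fingers behind the tab.

```bash
cat >> h.py <<'E'
yaw=-.06; ax=np.array([np.cos(yaw),np.sin(yaw),0]); tab=np.array([.4915,-.1705,0])
def at(d,z): return tab+ax*d+[0,0,z]
def best(p,y):
    c=[(abs(q[5]),down(a)) for a in(y,y+np.pi) if (q:=inverse_kinematics(p,down(a))) is not None]
    return min(c,key=lambda t:t[0])[1]
E
python3 - <<'E'
from h import *
gripper_to(0.0)
p=telemetry.current_ee_pos(); r.move_l([p[0],p[1],.42],vel=.25)
a=at(-.055,.40); r.move_to(a,best(a,yaw+np.pi/2))
r.move_l(at(-.055,.18),vel=.2); print("guard",r.move_l(at(-.055,.095),vel=.06,guard=8))
print(telemetry.current_t(),telemetry.current_ee_pos(),telemetry.current_opening(),telemetry.current_wrist_force())
im=vision.snapshot("scene"); cv2.imwrite("pics/s1.png",cv2.resize(im[170:290,190:330],None,fx=5,fy=5,interpolation=2)[:,:,::-1])
E
```

```text
guard False
9.4833 [ 0.43688309 -0.16736509  0.09532758] 0.0002206062574535108 [-0.49493852  0.42421348  1.21661419]
```

View pics/s1.png

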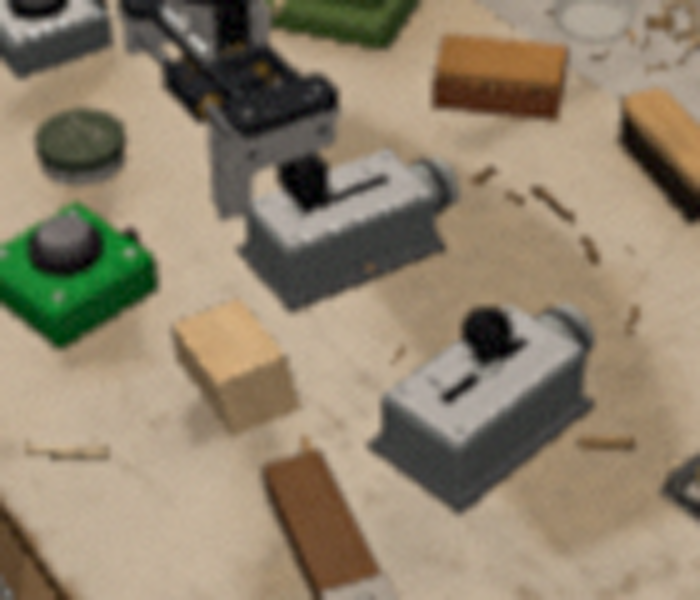

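The closed fingers (235,185) stand behind the tab (305,180), clear of the housing, the green box and the offcut. Next is the push.

Run:
```python
from h import *
print("guard",r.move_l(at(.052,.095),vel=.04,guard=22))
p=telemetry.current_ee_pos();print((p-tab)@ax,telemetry.current_wrist_force(),telemetry.current_t())
r.hold(.3)
r.move_l(p-ax*.03,vel=.1)
im=vision.snapshot("top")
cv2.imwrite("pics/c2.png",ortho(im,"top",.42,.62,-.27,-.07,.05,2000)[:,:,::-1])
im=vision.snapshot("scene"); cv2.imwrite("pics/s2.png",cv2.resize(im[170:290,190:330],None,fx=5,fy=5,interpolation=2)[:,:,::-1])
for c in("top","scene"): print([(round(d["score"],2),np.round((d["at"]-tab)@ax,4)) for d in models.mark_of("tab_lever_grip",c)[:2]])
```

```text
guard True
0.04059151658177336 [ 0.69384953  1.09292704 -0.20371163] 11.875
[]
[(0.58, np.float64(0.1112)), (0.47, np.float64(0.0606))]
```

View pics/s2.png

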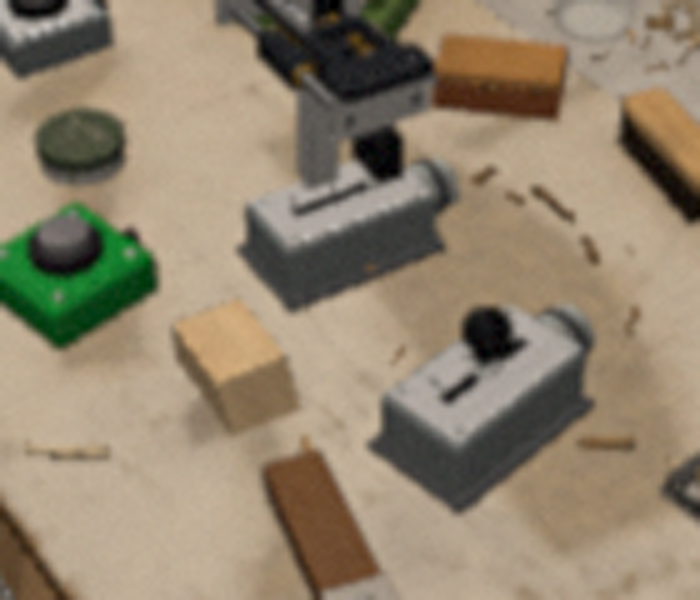

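The tab (378,155) is at the spigot end of the slot and the network puts it at 60.6 mm. I'll push it once more to confirm the stop, then back off and go to the button.

Run:
```python
from h import *
for g in (6,25):
    print("guard",r.move_l(at(.052,.095),vel=.03,guard=g)); p=telemetry.current_ee_pos();print((p-tab)@ax,telemetry.current_wrist_force())
r.hold(.3)
p=telemetry.current_ee_pos();r.move_l(p-ax*.03,vel=.1); p=telemetry.current_ee_pos(); r.move_l([p[0],p[1],.3],vel=.25)
im=vision.snapshot("top")
for c in("top","scene"):
    vision.snapshot(c); print([(round(d["score"],2),np.round((d["at"]-tab)@ax,4)) for d in models.mark_of("tab_lever_grip",c)[:2]])
    print([(round(d["score"],2),np.round(d["at"],3)) for d in models.mark_of("start_button_top",c)+models.boxes_of("start_button_top",c)])
    print(project([.473,.195,.058],c))
print(telemetry.current_t())
```

```text
guard True
0.040575578824116075 [ 0.08265025  1.9175461  -0.34082032]
guard True
0.04053851721471877 [-0.59680047  1.76936245 -0.56055159]
[]
[(0.67, array([0.472, 0.19 , 0.055])), (0.45, array([0.466, 0.191, 0.056]))]
[[164.26367722 210.47954743]]
[(0.55, np.float64(0.0618))]
[(0.58, array([ 0.346, -0.102,  0.058])), (0.45, array([0.474, 0.198, 0.058])), (0.51, array([ 0.342, -0.104,  0.06 ])), (0.46, array([ 0.344, -0.436,  0.027])), (0.33, array([ 0.492, -0.369,  0.088]))]
[[197.50806329 165.73292173]]
16.375
```

The contact point is the same at 6 N and 25 N, so the lever is at the hard stop. Now I move over the grey box's button, with the gripper's long side turned diagonally away from the grinders.

Run:
```python
from h import *
b=np.array([.472,.193,0])
p=telemetry.current_ee_pos(); r.move_l([p[0],p[1],.42],vel=.25)
a=b+[0,0,.42]; r.move_to(a,best(a,-np.pi/4))
print(r.move_l(b+[0,0,.2],vel=.2,guard=8),r.move_l(b+[0,0,.105],vel=.1,guard=6))
print(telemetry.current_t(),telemetry.current_ee_pos(),telemetry.current_wrist_force())
im=vision.snapshot("scene"); t=vision.snapshot("top")
f=lambda q:cv2.resize(q,(400,400),interpolation=2)
cv2.imwrite("pics/s3.png",np.hstack([f(im[90:210,140:260]),f(t[140:260,100:220])])[:,:,::-1])
```

```text
False False
20.725 [0.47257957 0.19316422 0.10558248] [ 0.49921661  1.30427562 -0.56359085]
```

View pics/s3.png

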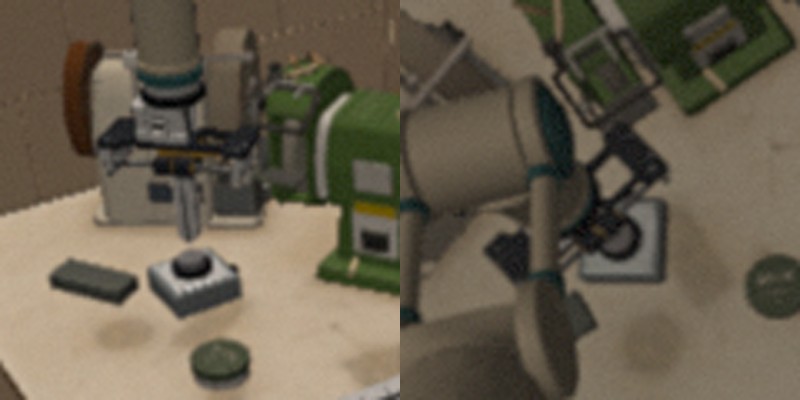

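In the left half, the fingertips (188,235) hang just above the grey button (192,262), and the gripper is clear of both grinders. Now I press.

Run:
```python
from h import *
b=np.array([.4725,.193,0])
print(r.move_l(b+[0,0,.068],vel=.03,guard=16)); p=telemetry.current_ee_pos(); print(p[2]-r.nose_length,telemetry.current_wrist_force())
r.hold(.3); print(telemetry.current_wrist_force(), telemetry.current_ee_pos()[2]-r.nose_length)
r.move_l([p[0],p[1],.16],vel=.08); r.move_l([p[0],p[1],.42],vel=.25)
print(telemetry.current_t(),telemetry.current_wrist_force())
im=vision.snapshot("scene"); cv2.imwrite("pics/s4.png",cv2.resize(im[150:290,140:330],None,fx=4,fy=4,interpolation=2)[:,:,::-1])
print([(round(d["score"],2),np.round((d["at"]-tab)@ax,4)) for d in models.mark_of("tab_lever_grip","scene")[:2]])
```

```text
True
0.05118515246133804 [-0.5760245   0.77420466  6.94468865]
[-2.00748092 -0.01380392  7.88167566] 0.051193388940972424
24.45 [-0.216166    1.19010152 -0.61449176]
[(0.66, np.float64(0.0591)), (0.18, np.float64(-0.1439))]
```

View pics/s4.png

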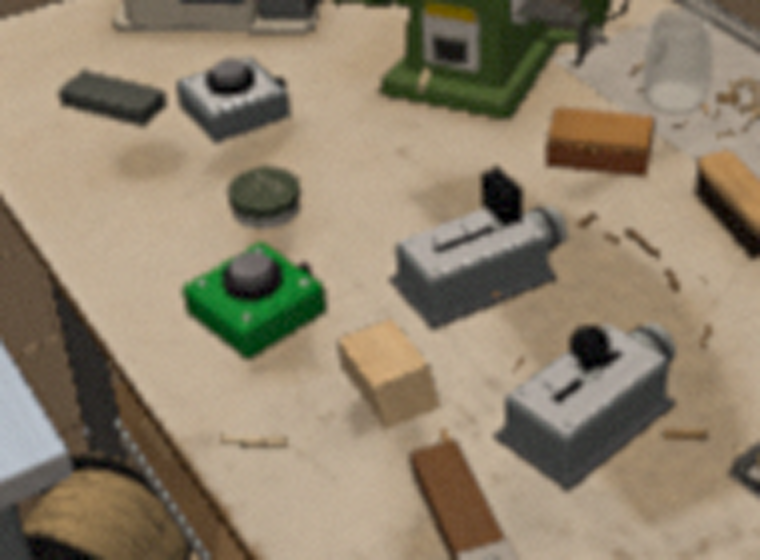

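The tab (500,195) is at the spigot end, the button (230,75) is up, and the ball (590,345) is still at half. The press held about 8 N, above the 5 N needed, at 6–7 mm of travel.

```bash
python3 -c "
from plant import r
print(r.sign_off())"
```

```text
the job is handed in; nothing more can be done
None
```

The job is handed in: the tab gate was pushed to its second stop, then the grey box's button was pressed fully down and let go; the last picture showed the ball lever still at half, and I saw nothing else moved (no verdict was returned).

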